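Seat the grinding cup in the lavender mill and hold it running

TASK

Get the counter mill going for the next batch of lavender: take the tall steel grinding cup, set it upright in the well of the mill and turn it until the drive splines mesh and it drops home on the sprung grey ring, then press it down fully, to the stop, as one does to keep this press-to-run mill running. Finish while still holding the cup pressed down, and leave everything else on the counter where it stands.

Things in the scene. Friction and masses are not known exactly. Their poses are not given: they have to be found in the camera images.
- cup_mid (a point): Tall closed grinding cup standing on its black blade base, 112 mm high, 0.25 to 0.4 kg; point on its axis half-way up, 56 mm above the underside, z up. Blade base 64 mm across from the underside to 36 mm above it, with six short raised flutes (20 to 34 mm up); above it the plain round steel body, 52 mm across, up to the flat top: grip it there, at any angle.
- cup_socket (a point): Centre of the tall cup's underside, same axes. Here opens the drive socket, 37 mm across and 22 mm deep, with six inward teeth (4 mm wide, tips 12.5 mm from the axis, lower ends 2 mm above the underside) and six slots between them. The x axis runs through a slot; slots are every 60 degrees, each under one of the outside flutes.
- short_mid (a point): The short cup of the same set (storage only, not to be used), 62 mm high, flat black lid 63 mm across underneath, steel body 52 mm across; point half-way up its axis, 31 mm above the counter
- mill: The press-to-run mill: cream motor base fixed to the counter, 116 mm across at the foot, steel collar 93 mm across on top, 131 mm high; origin at the centre of its underside.
- well_mouth (a point): Centre of the mouth of the round well in the mill's top, 131 mm above the counter. The well flares from 77 mm across at the mouth to 68 mm across 7 mm down and is straight below; the cup's base goes in with about 2 mm to spare all round.
- drive_top (a point): Centre of the top of the black drive coupling in the middle of the well, 123 mm above the counter. Six flat-topped ribs, 4.5 mm wide, reach 16 mm from its axis; x runs along a rib, ribs every 60 degrees. An unmeshed cup rests on them, underside 121 mm above the counter; it meshes when slots and ribs agree within about 9 degrees. Held by the motor with 0.25 N m: stays put under light turning.
- run_ring (a joint): Sprung grey ring around the coupling on which the cup's underside sits when home: top 112 mm above the counter at 0; goes down 6 mm to its stop when pressed (0 = up, 0.006 m = fully down). Spring 5.5 N at the start, 13 N at the stop; the cup's own weight does not move it.
- oil_bottle: bystander: amber bottle with black cap, 42 mm across, 98 mm high; origin at its underside
- dropper_bottle: bystander: small amber dropper bottle, 33 mm across, 100 mm high; origin at its underside
- soap_bar: bystander: soap bar in a paper band, 55 x 85 x 28 mm; origin at its underside
- bear_soap: bystander: bear-shaped soap, 42 mm across, 70 mm high; origin at its underside
- candle_jar: bystander: cream candle jar with wooden lid, 73 mm across, 84 mm high; origin at its underside
- scoop: bystander: wooden scoop 170 mm long, lying on the counter; origin mid-handle at the underside
There are look-alikes about, which are no part of the job. Leave any blue or purple look-alike of the mill alone.

How it is judged:
By the outcome, as a careful person would: the job done as asked, in the order asked, and still so for the second after the job is handed in, while the arm keeps its last pose, push and grip.
It also fails if it takes over 45 s, if anything falls off the work surface, if the arm or the gripper's body presses on something with over 40 N, if the wrist force passes 120 N, or if a joint passes its speed limit or range.

ROBOT

A 7-joint arm with a two-finger parallel gripper is mounted at the origin on the work surface. World frame = base frame: x ahead of the robot, y to its left, z up, the work surface at z = 0. Lengths are in m, angles in rad, forces in N, time in s.
With the tool pointing down it reaches from about 0.35 to 0.9 m from the base axis. Payload 8.1 kg.
Tool frame: the origin (TCP) lies midway between the tips of the shut fingers; the grasp point (between the pads) lies 19 mm behind it; z points along the fingers, y is the line along which they close (so a half turn about z gives the same grasp; the last joint's range is limited). The gripper opens to 92 mm and grips with 3 to 60 N. Pads are 19 mm wide; open, the fingers measure 130 mm over their backs; the gripper's body (75 mm by 190 mm) begins 47 mm behind the grasp point.
Start: joints at [-1.331, 0.434, 0.025, 1.573, -0.012, 1.134, -0.075], TCP at [0.21, 0.589, 0.227] pointing down, gripper open.
Joint ranges: [-2.62, 2.62], [-0.44, 2.09], [-1.27, 1.32], [0.08, 2.57], [-1.32, 4.46], [0.12, 2], [-2.74, 2.74]. Speed limits (rad/s): [2.22, 2.22, 3.01, 3.01, 3.14, 3.14, 3.14].

INTERFACE

Orientations are given as a rotation vector (axis times angle).
In Python, from cell import arm gives the robot as it stands.
- The arm moves only by the tool move_arm, never from a script. Its argument "motion" is a list of rows, each an object of numbers: "tx", "ty", "tz": the shift along the tool's x, y, z normalised to -1 to 1, where 1 is 1000 mm; "twist": the turn about the tool's z normalised to -1 to 1, where 1 is pi/2 rad. In form: [{"tx": .., "ty": .., "tz": .., "twist": ..}, ...]. A call has 1 to 12 rows; each row shifts and turns the commanded pose from where the row before left it, along the tool's axes as they then stand; what a row does not reach is not made up. A row lasts 1/10 s, in which the tool goes at most 50 mm and 8.59 degrees, less where a joint would pass 70% of its speed; a pose out of reach is approached as far as the arm can. A call with a number of a shift or a turn outside -1 to 1 is refused whole. A call with a gripper value outside its range is refused whole. "gripper" is the gripper's target within -1 to 1 (shut at 1, half-way at 0, fully open at -1), set as the call begins (left out, the last holds). The fingers move at their own pace and stop on an object; "squeeze" is the grip in N (left out, the last holds). Time passes only in rows, so rows that do not move let the fingers close. It gives the time, the measured TCP pose, the force, the opening and the grip force at its end, in the units of the state.
- arm.observe(): the state, without advancing time (a new reading comes with each control period).
- arm.get_image(name): name is "side" or "top" or "wrist"; returns the picture (480x640x3 uint8, red, green, blue); there is no depth.
- arm.calibration(name): a dict with "K" (3x3 intrinsics, pixels), "k1" (the pictures are not rectified: a ray, as slopes to the right and down, at radius r is drawn at 1 + k1 r^2 times it, then the intrinsics apply), "T" (4x4, takes a point from camera to world coordinates). Camera axes: x right, y down, z forward; pixel columns grow to the right and rows downward; lengths in m; the calibration is good to about 2 mm. A picture is of the moment at which its call begins: read the wrist's pose just before it. calibration takes no time and is no camera call; for the wrist camera it gives the pose at the moment of the call.
- arm.sign_off(): hands the job in; it is judged then, once.
Trained networks look in the newest picture that a camera, given by its name, has taken for a name from the list of things; names that differ only in an ending like _2 or _b are one class to them, and where a whole thing is asked for, a point or a joint stands for the part that bears it (a point fixed in the world has none). Each returns a list of dicts, best first, with "conf" (0 to 1); they miss things now and then, are a little off and sometimes report something else, mostly with a low value. They report only what shows in the picture. A call takes as long as a camera call. They do not tell look-alikes from the thing itself.
- arm.look_for(camera, query): "point" ([column, row] as shares, 0 to 1, of the picture: columns of its width, rows of its height, amid what is visible of it).
- arm.regions_of(camera, query): "region" (480x640 bool, what is visible of it) and "point" ([column, row] as shares, 0 to 1, of the picture: columns of its width, rows of its height, amid what is visible of it).
- arm.place_of(camera, query): "point" ([column, row] as shares, 0 to 1, of the picture: columns of its width, rows of its height: a listed point, or the origin of a listed thing).
The state is a dict: "clock": time; "joints": joint angles; "dq": joint speeds; "joint_efforts": joint torques, N m; "position": TCP position; "ee_rot": TCP orientation; "force": force on the tool from outside, world axes, zero at the start; "ft_torque": the same for the moment, N m; "width": opening from 0.0 (shut) to 1.0 (fully open); "gripper_force": force on a finger pad.
Only numpy, scipy, OpenCV 4.12 (cv2) and the standard library are available. Lean on these libraries where they do the work, as an engineer would, in place of code of your own. Each camera call takes 0.05 s, during which the arm holds its last target. There are 200 camera calls.

## Working session

There is one attempt and no reset: what is moved stays moved. The work goes in short steps, Python scripts to look and compute and a tool call to move; the robot and the scene stay as the last step left them, time stands still between calls to the robot, and variables do not carry over. Pictures are saved under pics/ and viewed, at most 10 in all, crops included, and the job is handed in when it is done.

Besides the shell and the picture viewer there is one more tool, called after "Call:" by a JSON object that holds its "method" and its "body". move_arm: Moves the arm, as the interface text tells. Scaled input: -1 to 1 covers 1000 mm each way for a shift and pi/2 rad each way for a turn. Its arguments: {"type":"object","properties":{"motion":{"type":"array","items":{"type":"object","properties":{"tx":{"type":"number"},"ty":{"type":"number"},"tz":{"type":"number"},"twist":{"type":"number"}}}},"gripper":{"type":"number"},"squeeze":{"type":"number"}},"required":["motion"]}

```bash
mkdir -p pics; cat > h.py <<'E'
import numpy as np, cv2
from cell import arm
def ray(cam,pt,cal=None):
    c=cal or arm.calibration(cam); K=np.array(c["K"]);T=np.array(c["T"])
    u=np.array([(pt[0]-K[0,2])/K[0,0],(pt[1]-K[1,2])/K[1,1]]); s=u.copy()
    for _ in range(20): s=u/(1+c["k1"]*(s@s))
    return T[:3,3],T[:3,:3]@np.array([s[0],s[1],1])
def at(cam,pt,z,cal=None):
    o,d=ray(cam,pt,cal); return o+d*(z-o[2])/d[2]
def proj(cam,P,cal=None):
    c=cal or arm.calibration(cam); K=np.array(c["K"]);T=np.array(c["T"])
    p=T[:3,:3].T@(np.array(P)-T[:3,3]); s=p[:2]/p[2]; s=s*(1+c["k1"]*(s@s))
    return K[0,0]*s[0]+K[0,2],K[1,1]*s[1]+K[1,2]
def px(p): return (p[0]*640,p[1]*480)
def save(n,im): cv2.imwrite("pics/"+n,im[:,:,::-1])
E
python3 - <<'E'
from h import *
s=arm.observe(); print(s["clock"],s["position"],s["ee_rot"])
for c in("side","top"):
    im=arm.get_image(c); save(c+"0.png",im)
    for q,z in(("cup_mid",.056),("cup_socket",0),("short_mid",.031),("mill",0),("well_mouth",.131),("drive_top",.123)):
        for r in arm.place_of(c,q): print(c,q,round(r["conf"],2),np.round(px(r["point"])),np.round(at(c,px(r["point"]),z),3))
    C=arm.calibration(c);print(np.round(np.array(C["T"])[:3,3],2))
print(arm.observe()["clock"])
E
```

```text
0.0 [0.20996317 0.5881375  0.2259314 ] [-5.35931125e-01 -3.09543212e+00  2.45763575e-03]
side cup_mid 0.49 [404. 285.] [ 0.614 -0.091  0.056]
side cup_socket 0.92 [364. 395.] [ 0.49  -0.332  0.   ]
side cup_socket 0.64 [442. 343.] [ 0.667 -0.217  0.   ]
side cup_socket 0.17 [289. 354.] [ 0.358 -0.21   0.   ]
side short_mid 0.97 [366. 311.] [ 0.524 -0.136  0.031]
side short_mid 0.31 [405. 286.] [ 0.624 -0.062  0.031]
side mill 0.83 [237. 231.] [0.241 0.268 0.   ]
side mill 0.76 [326. 264.] [0.463 0.085 0.   ]
side well_mouth 0.95 [231. 191.] [0.242 0.251 0.131]
side well_mouth 0.9 [329. 182.] [0.493 0.265 0.131]
side well_mouth 0.77 [327. 220.] [0.467 0.075 0.131]
side well_mouth 0.25 [361. 371.] [ 0.472 -0.397  0.131]
side drive_top 0.6 [233. 190.] [0.244 0.269 0.123]
side drive_top 0.53 [329. 184.] [0.494 0.268 0.123]
side drive_top 0.44 [327. 218.] [0.469 0.095 0.123]
[ 0.36 -1.    0.78]
top cup_mid 0.92 [483. 226.] [ 0.493 -0.337  0.056]
top cup_socket 0.75 [474. 233.] [ 0.483 -0.332  0.   ]
top cup_socket 0.63 [483. 227.] [ 0.499 -0.355  0.   ]
top short_mid 0.65 [399. 216.] [ 0.52  -0.137  0.031]
top mill 0.82 [311. 235.] [0.475 0.082 0.   ]
top mill 0.82 [240. 227.] [0.497 0.262 0.   ]
top mill 0.73 [239. 330.] [0.239 0.255 0.   ]
top well_mouth 0.93 [226. 331.] [0.244 0.26  0.131]
top well_mouth 0.87 [310. 227.] [0.475 0.078 0.131]
top well_mouth 0.59 [234. 219.] [0.491 0.249 0.131]
top drive_top 0.79 [230. 333.] [0.24  0.253 0.123]
top drive_top 0.74 [314. 230.] [0.469 0.071 0.123]
top drive_top 0.54 [229. 217.] [0.498 0.263 0.123]
[0.3  0.04 1.12]
0.7
```

View pics/side0.png

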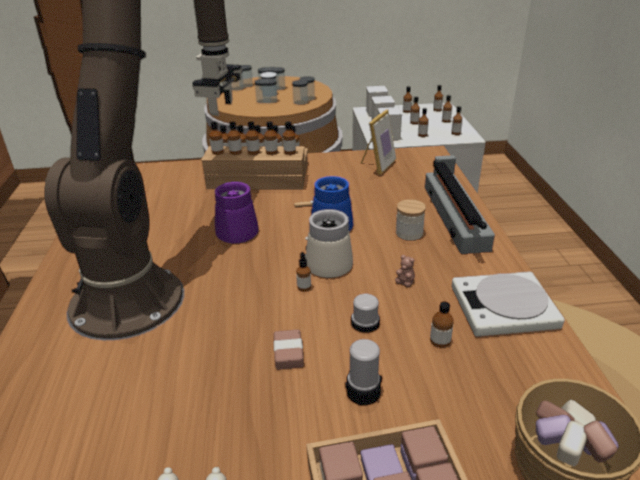

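View pics/top0.png

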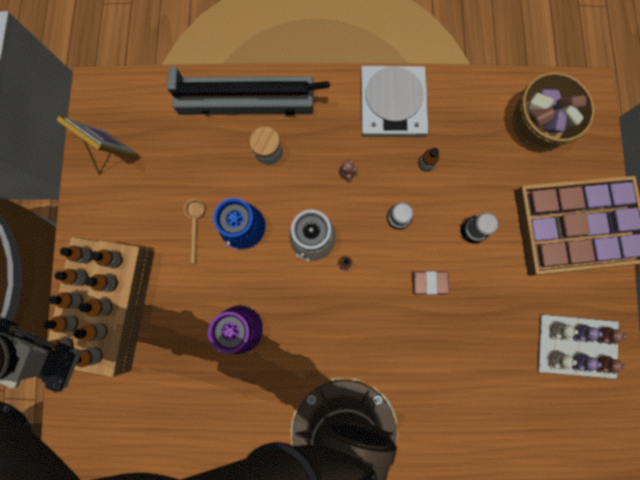

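Candidates for the cup (top view): tall cup at (482,227), short cup at (401,215). For the mill: cream at (312,235), blue at (238,222), purple at (235,330). I choose the tall cup at (482,227) and the cream mill at (312,235), and will check them in one close crop.

```bash
python3 - <<'E'
from h import *
im=cv2.imread("pics/side0.png")[180:420,260:480]
cv2.imwrite("pics/crop.png",cv2.resize(im,None,fx=2.4,fy=2.4,interpolation=cv2.INTER_CUBIC))
s=arm.observe()
from scipy.spatial.transform import Rotation as R
M=R.from_rotvec(s["ee_rot"]).as_matrix();print(np.round(M,3))
for h in (.1,.2):print(np.round(M.T@(np.array([.44,-.334,.36])-s["position"]),3))
C=arm.calibration("wrist");print(np.round(M.T@(np.array(C["T"])[:3,3]-s["position"]),3),np.round(M.T@np.array(C["T"])[:3,:3],2),C["K"][0])
E
```

```text
[[-0.942  0.336  0.   ]
 [ 0.336  0.942  0.   ]
 [-0.     0.    -1.   ]]
[-0.527 -0.792 -0.133]
[-0.527 -0.792 -0.133]
[ 0.077 -0.    -0.158] [[-0.   -0.96 -0.28]
 [ 1.   -0.    0.  ]
 [-0.   -0.28  0.96]] [344.66348601   0.         321.94681722]
```

View pics/crop.png

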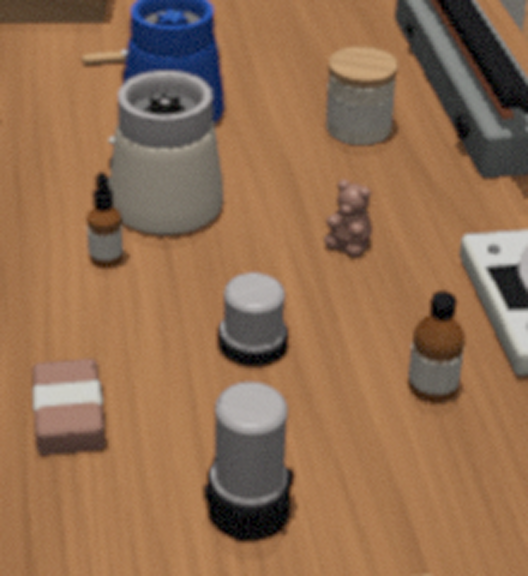

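The crop shows the tall cup with a fluted black base at crop (250,460), the short cup at (255,320), and the cream mill with its grey collar at (168,150), the blue one being behind. The choices are right. First I go over the mill to see its ribs.

Call:
{"method": "move_arm", "body": {"motion": [{"tx": -0.02, "ty": -0.019, "tz": -0.02}, {"tx": -0.036, "ty": -0.034, "tz": -0.01}, {"tx": -0.036, "ty": -0.034, "tz": -0.01}, {"tx": -0.036, "ty": -0.034, "tz": -0.01}, {"tx": -0.036, "ty": -0.034, "tz": -0.01}, {"tx": -0.036, "ty": -0.034, "tz": -0.01}, {"tx": -0.036, "ty": -0.034, "tz": -0.01}, {"tx": -0.036, "ty": -0.034, "tz": -0.01}, {"tx": -0.036, "ty": -0.034, "tz": -0.01}, {"tx": -0.036, "ty": -0.034, "tz": 0}, {"tx": -0.036, "ty": -0.034, "tz": 0}, {"tx": -0.03, "ty": -0.03, "tz": 0}], "gripper": -1}}

```text
invalid input
```

Call:
{"method": "move_arm", "body": {"motion": [{"tx": 0}, {"tx": 0}]}}

```text
invalid input
```

```bash
python3 - <<'E'
from h import *
s=arm.observe(); print(s["clock"],s["position"],s["ee_rot"])
C=arm.calibration("wrist"); im=arm.get_image("wrist"); save("w1.png",im)
np.save("w1cal.npy",C,allow_pickle=True)
for q,z in(("well_mouth",.131),("drive_top",.123),("cup_mid",.056)):
    for r in arm.place_of("wrist",q): print(q,round(r["conf"],2),np.round(px(r["point"])),np.round(at("wrist",px(r["point"]),z,C),4))
u,v=proj("wrist",[.472,.077,.123],C);print(u,v)
# polar unwarp of drive top plane for rib angles
r=[r for r in arm.place_of("wrist","drive_top")]
u,v=int(u),int(v)
c=im[v-60:v+60,u-80:u+80]; save("w1c.png",cv2.resize(c,None,fx=5,fy=5,interpolation=cv2.INTER_CUBIC)); print(u-80,v-60)
E
```

```text
0.7 [0.21013338 0.58862939 0.22675389] [5.36028601e-01 3.09549642e+00 5.78467740e-05]
-39.70520556678531 602.135651424151Traceback (most recent call last):
  File "<stdin>", line 11, in <module>
cv2.error: OpenCV(4.12.0) /io/opencv/modules/imgproc/src/resize.cpp:4208: error: (-215:Assertion failed) !ssize.empty() in function 'resize'
```

Call:
{"method": "move_arm", "body": {"motion": [{"tx": -0.02, "ty": -0.019, "tz": -0.02, "twist": 0}, {"tx": -0.036, "ty": -0.034, "tz": -0.01, "twist": 0}, {"tx": -0.036, "ty": -0.034, "tz": -0.01, "twist": 0}, {"tx": -0.036, "ty": -0.034, "tz": -0.01, "twist": 0}, {"tx": -0.036, "ty": -0.034, "tz": -0.01, "twist": 0}, {"tx": -0.036, "ty": -0.034, "tz": -0.01, "twist": 0}, {"tx": -0.036, "ty": -0.034, "tz": -0.01, "twist": 0}, {"tx": -0.036, "ty": -0.034, "tz": -0.01, "twist": 0}, {"tx": -0.036, "ty": -0.034, "tz": -0.01, "twist": 0}, {"tx": -0.036, "ty": -0.034, "tz": 0, "twist": 0}, {"tx": -0.036, "ty": -0.034, "tz": 0, "twist": 0}, {"tx": -0.03, "ty": -0.03, "tz": 0, "twist": 0}], "gripper": -1, "squeeze": 30}}

```text
clock: 2.15
position: [0.4645, 0.0854, 0.3264]
ee_rot: [0.538, 3.094, 0.001]
force: [1.1, 0.3, 0.1]
width: 0.998
gripper_force: 0.0
```

```bash
cat > lookmill.py <<'E'
from h import *
s=arm.observe(); print(s["clock"],s["position"],s["ee_rot"],np.abs(s["dq"]).max())
C=arm.calibration("wrist"); im=arm.get_image("wrist"); save("w1.png",im)
for q,z in(("well_mouth",.131),("drive_top",.123),("mill",0)):
    for r in arm.place_of("wrist",q): print(q,round(r["conf"],2),np.round(px(r["point"])),np.round(at("wrist",px(r["point"]),z,C),4))
# rectified overhead patch of plane z=.123, 120 mm square, 0.2mm/px; up=+x, left=+y
cx,cy=.472,.077
g=np.arange(-300,300)*.0002
m=np.array([[proj("wrist",[cx-a,cy-b,.123],C) for b in g] for a in g[::1]],np.float32)
save("w1c.png",cv2.remap(im,m[...,0],m[...,1],cv2.INTER_CUBIC))
E
python3 lookmill.py
```

```text
2.15 [0.46446429 0.08543453 0.32641382] [5.37598260e-01 3.09401868e+00 9.55157068e-04] 1.0071533560691077
well_mouth 0.74 [317. 214.] [0.4688 0.0784 0.131 ]
well_mouth 0.65 [488. 183.] [0.4981 0.2538 0.131 ]
drive_top 0.88 [315. 214.] [0.4708 0.0759 0.123 ]
drive_top 0.55 [487. 182.] [0.4997 0.2569 0.123 ]
mill 0.59 [314. 191.] [0.4655 0.0735 0.    ]
mill 0.59 [445. 168.] [0.4973 0.2558 0.    ]
```

View pics/w1c.png

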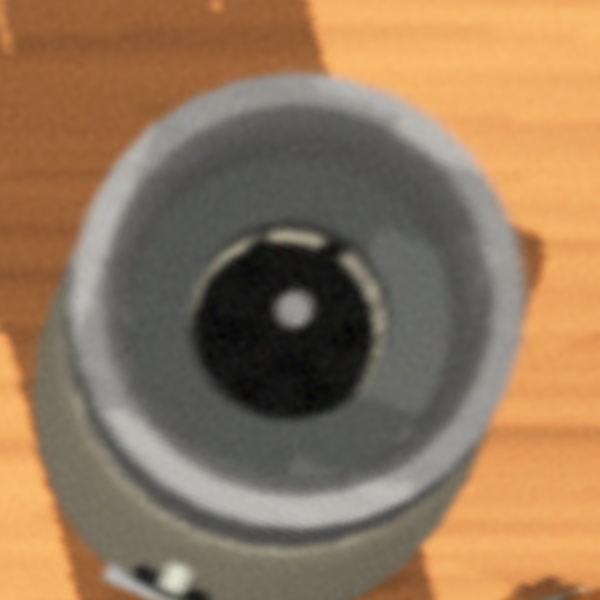

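The rectified mill view shows the coupling pin at about (294,310), with two dark rib ends against the pale gap at (335,247) and (258,240). That puts the ribs near ±30° to world x. The arm was still moving, so I repeat it at rest with the contrast raised.

```bash
cat > lm2.py <<'E'
from h import *
import sys
for _ in range(2): arm.get_image("wrist")
s=arm.observe(); print(s["clock"],s["position"],np.abs(s["dq"]).max())
C=arm.calibration("wrist"); ims=[arm.get_image("wrist").astype(np.float32) for _ in range(4)]
im=np.mean(ims,0)
for q,z in(("well_mouth",.131),("drive_top",.123)):
    for r in arm.place_of("wrist",q)[:1]: print(q,round(r["conf"],2),np.round(px(r["point"])),np.round(at("wrist",px(r["point"]),z,C),4))
cx,cy=.472,.077
g=np.arange(-300,300)*.0001
m=np.array([[proj("wrist",[cx-a,cy-b,.123],C) for b in g] for a in g],np.float32)
p=cv2.remap(im,m[...,0],m[...,1],cv2.INTER_CUBIC)
p=np.clip(255*(p/150).clip(0,1)**.45,0,255).astype(np.uint8)
save("w2c.png",p)
E
python3 lm2.py
```

```text
2.45 [0.46322051 0.08918754 0.32587345] 0.009377640719498783
well_mouth 0.88 [314. 218.] [0.4703 0.0781 0.131 ]
drive_top 0.8 [314. 214.] [0.4684 0.0788 0.123 ]
```

View pics/w2c.png

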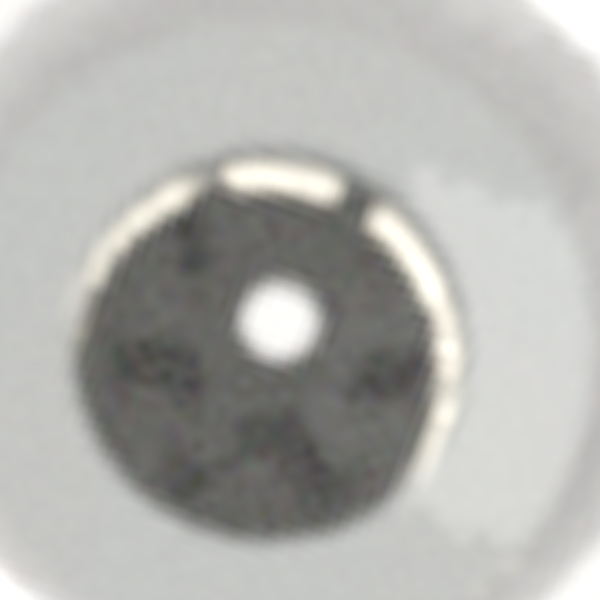

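The enhanced view shows the pin at (279,320) and rib ends at (210,178) and (358,198). The ribs therefore lie at about 24° mod 60, with the mill axis near (0.470, 0.0785). Now to the cup.

Call:
{"method": "move_arm", "body": {"motion": [{"tx": -0.016, "ty": -0.039, "tz": 0.003, "twist": 0}, {"tx": -0.016, "ty": -0.039, "tz": 0.003, "twist": 0}, {"tx": -0.016, "ty": -0.039, "tz": 0.003, "twist": 0}, {"tx": -0.016, "ty": -0.039, "tz": 0.003, "twist": 0}, {"tx": -0.016, "ty": -0.039, "tz": 0.004, "twist": 0}, {"tx": -0.016, "ty": -0.039, "tz": 0.004, "twist": 0}, {"tx": -0.016, "ty": -0.039, "tz": 0.004, "twist": 0}, {"tx": -0.016, "ty": -0.039, "tz": 0.004, "twist": 0}, {"tx": -0.016, "ty": -0.039, "tz": 0.004, "twist": 0}, {"tx": -0.016, "ty": -0.036, "tz": 0.004, "twist": 0}, {"tx": 0, "ty": 0, "tz": 0, "twist": 0}, {"tx": 0, "ty": 0, "tz": 0, "twist": 0}]}}

```text
clock: 3.95
position: [0.4839, -0.3308, 0.2894]
ee_rot: [-0.538, -3.094, 0.0]
force: [0.2, 1.0, -0.1]
width: 1.004
gripper_force: 0.0
```

```bash
python3 - <<'E'
from h import *
arm.get_image("wrist")
s=arm.observe(); print(s["clock"],s["position"],s["ee_rot"],np.abs(s["dq"]).max())
C=arm.calibration("wrist"); im=np.mean([arm.get_image("wrist").astype(np.float32) for _ in range(4)],0)
c=None
for q,z in(("cup_mid",.056),("cup_socket",0)):
    for r in arm.place_of("wrist",q)[:2]:
        w=at("wrist",px(r["point"]),z,C); print(q,round(r["conf"],2),np.round(px(r["point"])),np.round(w,4)); c=w if c is None else c
R=arm.regions_of("wrist","cup_mid")[0]["region"]; ys,xs=np.nonzero(R); print(xs.min(),xs.max(),ys.min(),ys.max())
print("ctr",c)
g=np.arange(-300,300)*.0002
m=np.array([[proj("wrist",[c[0]-a,c[1]-b,.034],C) for b in g] for a in g],np.float32)
p=cv2.remap(im,m[...,0],m[...,1],cv2.INTER_CUBIC)
save("w3c.png",np.clip(255*(p/255).clip(0,1)**.45,0,255).astype(np.uint8))
E
```

```text
4.0 [ 0.48435393 -0.32957251  0.28953262] [-5.35470384e-01 -3.09490802e+00 -9.75886395e-04] 0.024875723803485097
296 353 170 236
ctr NoneTraceback (most recent call last):
  File "<stdin>", line 12, in <module>
TypeError: 'NoneType' object is not subscriptable
```

```bash
python3 - <<'E'
from h import *
s=arm.observe(); C=arm.calibration("wrist"); im=np.mean([arm.get_image("wrist").astype(np.float32) for _ in range(4)],0)
for q,z in(("cup_mid",.056),("cup_socket",0)):
    for r in arm.place_of("wrist",q)[:2]:
        w=at("wrist",px(r["point"]),z,C); print(q,round(r["conf"],2),np.round(px(r["point"])),np.round(w,4))
for t in ("side","top"):
    arm.get_image(t)
    for r in arm.place_of(t,"cup_mid")[:2]: print(t,r["conf"],at(t,px(r["point"]),.056))
c=[.492,-.334]
g=np.arange(-300,300)*.0002
out=[]
for z in(.034,.112):
    h=g[::2]
    m=np.array([[proj("wrist",[c[0]-a,c[1]-b,z],C) for b in h] for a in h],np.float32)
    p=cv2.remap(im,m[...,0],m[...,1],cv2.INTER_CUBIC)
    p=np.clip(255*(p/255).clip(0,1)**.45,0,255).astype(np.uint8)
    out.append(cv2.resize(p,(400,400),interpolation=cv2.INTER_CUBIC))
save("w3c.png",np.hstack(out))
E
```

```text
side 0.74 [ 0.48710433 -0.33252691  0.056     ]
top 0.6 [ 0.49161818 -0.32434907  0.056     ]
```

View pics/w3c.png

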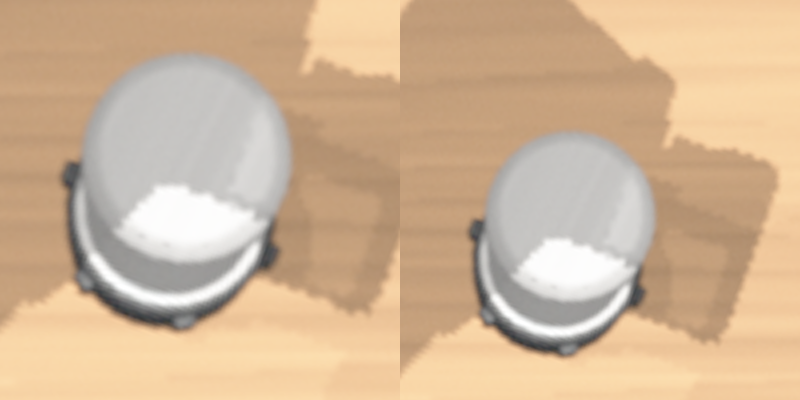

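The rectified views show the cup's top disc centred at (171,216) in the right panel, so its axis is at (0.487, -0.325). In the left panel the flutes at (72,175), (267,255), (85,282) and (183,321) give slots at about 7.5° mod 60. The cup therefore needs about +16.5° in world, a twist of -0.185. Now I descend and grip.

Call:
{"method": "move_arm", "body": {"motion": [{"tx": -0.001, "ty": 0.005, "tz": 0.025, "twist": 0}, {"tx": 0, "ty": 0, "tz": 0.04, "twist": 0}, {"tx": 0, "ty": 0, "tz": 0.04, "twist": 0}, {"tx": 0, "ty": 0, "tz": 0.03, "twist": 0}, {"tx": 0, "ty": 0, "tz": 0.03, "twist": 0}, {"tx": 0, "ty": 0, "tz": 0.03, "twist": 0}, {"tx": 0, "ty": 0, "tz": 0.018, "twist": 0}, {"tx": 0, "ty": 0, "tz": 0.01, "twist": 0}, {"tx": 0, "ty": 0, "tz": 0, "twist": 0}]}}

```text
clock: 5.75
position: [0.4862, -0.3255, 0.0659]
ee_rot: [-0.536, -3.094, -0.001]
force: [-1.5, -0.5, 0.1]
width: 0.996
gripper_force: 0.0
```

Call:
{"method": "move_arm", "body": {"motion": [{"tx": 0, "ty": 0, "tz": 0, "twist": 0}, {"tx": 0, "ty": 0, "tz": 0, "twist": 0}, {"tx": 0, "ty": 0, "tz": 0, "twist": 0}, {"tx": 0, "ty": 0, "tz": 0, "twist": 0}, {"tx": 0, "ty": 0, "tz": 0, "twist": 0}, {"tx": 0, "ty": 0, "tz": 0, "twist": 0}], "gripper": 1, "squeeze": 40}}

```text
clock: 6.35
position: [0.487, -0.3258, 0.0671]
ee_rot: [0.536, 3.095, 0.0]
force: [1.1, 0.4, 1.8]
width: 0.564
gripper_force: 40.0
```

Call:
{"method": "move_arm", "body": {"motion": [{"tx": 0, "ty": 0, "tz": -0.02, "twist": 0}, {"tx": 0, "ty": 0, "tz": -0.04, "twist": 0}, {"tx": 0, "ty": 0, "tz": -0.045, "twist": 0}, {"tx": 0, "ty": 0, "tz": -0.045, "twist": 0}, {"tx": 0, "ty": 0, "tz": -0.03, "twist": 0}]}}

```text
clock: 6.85
position: [0.4869, -0.3263, 0.2498]
ee_rot: [0.536, 3.093, -0.001]
force: [0.1, -1.2, -2.9]
width: 0.561
gripper_force: 40.0
```

Call:
{"method": "move_arm", "body": {"motion": [{"tx": 0.008, "ty": 0.019, "tz": 0, "twist": 0}, {"tx": 0.015, "ty": 0.037, "tz": 0, "twist": 0}, {"tx": 0.015, "ty": 0.037, "tz": 0, "twist": 0}, {"tx": 0.015, "ty": 0.037, "tz": 0, "twist": 0}, {"tx": 0.015, "ty": 0.037, "tz": 0, "twist": 0}, {"tx": 0.015, "ty": 0.037, "tz": 0, "twist": 0}, {"tx": 0.015, "ty": 0.037, "tz": 0, "twist": 0}, {"tx": 0.015, "ty": 0.037, "tz": 0, "twist": 0}, {"tx": 0.015, "ty": 0.037, "tz": 0, "twist": 0}, {"tx": 0.015, "ty": 0.037, "tz": 0, "twist": 0}, {"tx": 0.009, "ty": 0.023, "tz": 0, "twist": 0}]}}

```text
clock: 7.95
position: [0.4687, 0.0817, 0.2466]
ee_rot: [-0.531, -3.095, -0.001]
force: [0.2, 0.2, -2.8]
width: 0.56
gripper_force: 40.0
```

Call:
{"method": "move_arm", "body": {"motion": [{"tx": 0, "ty": 0, "tz": 0, "twist": -0.09}, {"tx": 0, "ty": 0, "tz": 0, "twist": -0.095}, {"tx": 0, "ty": 0, "tz": 0, "twist": 0}, {"tx": 0, "ty": 0, "tz": 0, "twist": 0}]}}

```text
clock: 8.35
position: [0.4694, 0.0781, 0.2467]
ee_rot: [-0.09, -3.14, 0.0]
force: [0.4, 0.5, -3.1]
width: 0.562
gripper_force: 40.0
```

```bash
python3 - <<'E'
from h import *
from scipy.spatial.transform import Rotation as R
s=arm.observe(); print({k:np.round(v,4) for k,v in s.items()})
M=R.from_rotvec(s["ee_rot"]).as_matrix(); print(np.round(M,3)); print("need",np.round(M.T@(np.array([.470,.0785,.22])-s["position"]),4))
a=[]
for c in("side","top"):
    im=arm.get_image(c); u,v=map(int,proj(c,[.47,.078,.15])); a.append(cv2.resize(im[v-55:v+55,u-55:u+55],(390,390),interpolation=cv2.INTER_CUBIC))
save("s4.png",np.hstack(a))
E
```

```text
{'clock': np.float64(8.35), 'joints': array([-0.6663,  0.1703,  0.457 ,  1.9211, -0.0854,  1.0695,  1.3396]), 'dq': array([-0.0008, -0.0005,  0.005 , -0.0022, -0.0004, -0.0005, -0.0055]), 'joint_efforts': array([-1.22000e-01, -4.15338e+01,  2.53670e+00, -3.14320e+01,
        2.98000e-02,  8.97000e-02,  4.64500e-01]), 'position': array([0.4694, 0.0781, 0.2467]), 'ee_rot': array([-9.0000e-02, -3.1397e+00,  2.0000e-04]), 'force': array([ 0.4333,  0.4844, -3.0946]), 'ft_torque': array([-0.0253,  0.0476, -0.021 ]), 'gripper_force': np.float64(39.9894), 'width': np.float64(0.5619)}
[[-0.998  0.057 -0.001]
 [ 0.057  0.998 -0.   ]
 [ 0.001 -0.    -1.   ]]
need [-0.0005  0.0004  0.0267]
```

View pics/s4.png

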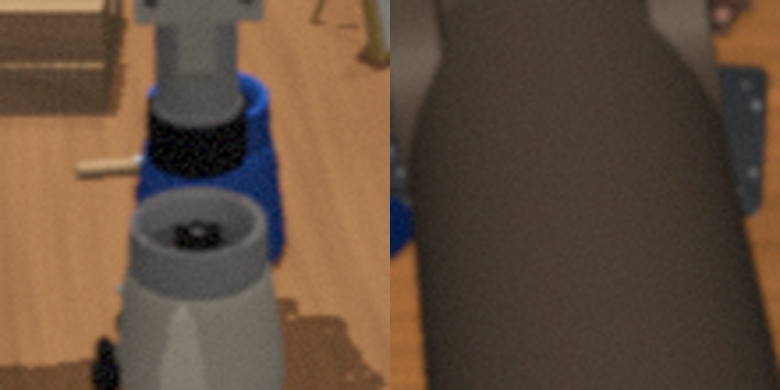

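The crop shows the cup upright in the gripper, lined up over the cream mill (cup at x≈197, well at x≈199). I go down into the well.

Call:
{"method": "move_arm", "body": {"motion": [{"tx": 0, "ty": 0, "tz": 0.015, "twist": 0}, {"tx": 0, "ty": 0, "tz": 0.015, "twist": 0}, {"tx": 0, "ty": 0, "tz": 0.01, "twist": 0}, {"tx": 0, "ty": 0, "tz": 0.007, "twist": 0}, {"tx": 0, "ty": 0, "tz": 0.005, "twist": 0}, {"tx": 0, "ty": 0, "tz": 0.003, "twist": 0}, {"tx": 0, "ty": 0, "tz": 0, "twist": 0}]}}

```text
clock: 9.15
position: [0.4697, 0.0784, 0.1918]
ee_rot: [-0.083, -3.14, 0.0]
force: [0.5, -0.5, -3.0]
width: 0.558
gripper_force: 40.0
```

Call:
{"method": "move_arm", "body": {"motion": [{"tx": 0, "ty": 0, "tz": 0.002, "twist": 0}, {"tx": 0, "ty": 0, "tz": 0.002, "twist": 0}, {"tx": 0, "ty": 0, "tz": 0.002, "twist": 0}, {"tx": 0, "ty": 0, "tz": 0, "twist": 0}]}}

```text
clock: 9.55
position: [0.4696, 0.0784, 0.1857]
ee_rot: [-0.082, -3.14, 0.0]
force: [0.1, -0.3, -2.7]
width: 0.564
gripper_force: 40.0
```

Call:
{"method": "move_arm", "body": {"motion": [{"tx": 0, "ty": 0, "tz": 0.002, "twist": 0}, {"tx": 0, "ty": 0, "tz": 0.002, "twist": 0}, {"tx": 0, "ty": 0, "tz": 0.001, "twist": 0}, {"tx": 0, "ty": 0, "tz": 0, "twist": 0}]}}

```text
clock: 9.95
position: [0.4696, 0.0784, 0.1807]
ee_rot: [-0.082, -3.14, 0.0]
force: [-0.1, -0.5, -3.6]
width: 0.562
gripper_force: 40.0
```

Call:
{"method": "move_arm", "body": {"motion": [{"tx": 0, "ty": 0, "tz": 0.001, "twist": 0}, {"tx": 0, "ty": 0, "tz": 0.001, "twist": 0}, {"tx": 0, "ty": 0, "tz": 0.001, "twist": 0}, {"tx": 0, "ty": 0, "tz": 0, "twist": 0}, {"tx": 0, "ty": 0, "tz": 0, "twist": 0}]}}

```text
clock: 10.45
position: [0.4699, 0.0785, 0.1782]
ee_rot: [0.082, 3.14, 0.0]
force: [-0.6, -0.5, 2.8]
width: 0.56
gripper_force: 40.0
```

Call:
{"method": "move_arm", "body": {"motion": [{"tx": 0, "ty": 0, "tz": 0.002, "twist": 0}, {"tx": 0, "ty": 0, "tz": 0.002, "twist": 0}, {"tx": 0, "ty": 0, "tz": 0, "twist": 0}]}}

```text
clock: 10.75
position: [0.47, 0.0785, 0.1741]
ee_rot: [0.082, 3.14, 0.0]
force: [-2.2, -0.6, 8.0]
width: 0.561
gripper_force: 40.0
```

Call:
{"method": "move_arm", "body": {"motion": [{"tx": 0, "ty": 0, "tz": 0.001, "twist": 0}, {"tx": 0, "ty": 0, "tz": 0.001, "twist": 0}, {"tx": 0, "ty": 0, "tz": 0.001, "twist": 0}, {"tx": 0, "ty": 0, "tz": 0, "twist": 0}]}}

```text
clock: 11.15
position: [0.4706, 0.0785, 0.1728]
ee_rot: [0.082, 3.139, 0.002]
force: [-8.4, -1.2, 27.6]
width: 0.561
gripper_force: 40.0
```

Call:
{"method": "move_arm", "body": {"motion": [{"tx": 0, "ty": 0, "tz": 0, "twist": 0}, {"tx": 0, "ty": 0, "tz": 0, "twist": 0}, {"tx": 0, "ty": 0, "tz": 0, "twist": 0}, {"tx": 0, "ty": 0, "tz": 0, "twist": 0}, {"tx": 0, "ty": 0, "tz": 0, "twist": 0}], "squeeze": 55}}

```text
clock: 11.65
position: [0.4705, 0.0785, 0.1727]
ee_rot: [0.082, 3.139, 0.002]
force: [-8.0, -1.5, 28.4]
width: 0.561
gripper_force: 55.0
```

```bash
python3 - <<'E'
from h import *
im=arm.get_image("side"); s=arm.observe(); print(s["position"],s["force"],s["ft_torque"])
save("s5.png",cv2.resize(im[130:420,200:500],None,fx=2,fy=2,interpolation=cv2.INTER_CUBIC))
E
```

```text
[0.47055993 0.07855876 0.17275091] [-7.38606366 -1.73964609 29.15812948] [-0.46703591  2.00329964  0.06414199]
```

View pics/s5.png

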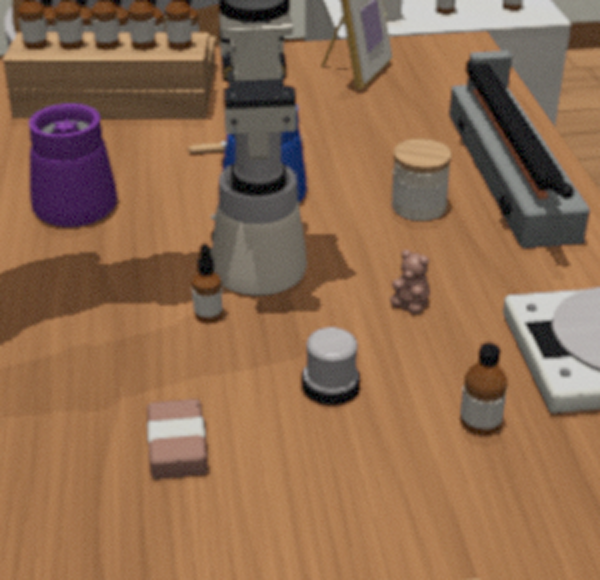

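The crop shows the cup deep in the cream mill's well at (258,190), held by the gripper, with everything else where it stood. The force is steady at 28 N, well above the 13 N at the stop, after about 6 mm of ring travel.

```bash
python3 -c "
from cell import arm
print(arm.sign_off())"
```

```text
the job is handed in; nothing more can be done
None
```

The tall cup sits meshed in the cream mill and was still held pressed down to the stop, at about 28 N, when I handed the job in at about 12 s; nothing else on the counter was moved.

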